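Shut the tagged gas valve in the bench service box

TASK

The practical is over: slide the steel cover of the bench service box all the way back over its fixed deck, to uncover the two gas valves, then push the handle that carries the round disc fully shut, square across its pipe. Push with the fingertips and do not lift the cover: leave it lying open on its rails, and leave the other handle and the things standing around the box as they are.

Things in the scene. Friction and masses are not known exactly. Their poses are not given: they have to be found in the camera images.
- box: Fixed white metal service box on the bench, 180 x 510 x 97 mm (x, y, z). Origin: centre of its underside; z up, x across it towards the hose nozzles, y along it. Its negative-y half is an open-topped bay holding the valves, its positive-y half has a fixed deck. Rails 90 mm high along both long sides carry the cover; the outer walls guide it, 97 mm high, inner faces at x = +-85, y = +-250 mm.
- bay (a point): Centre of the bay's opening at rail height (90 mm), axes as the box's. The opening measures 142 mm (x) by 249 mm (y). Inside, a pipe along y, 50 mm towards negative x, has its top 49 mm above the bench; the valve bodies reach 56 mm, with slender stems above.
- cover: Loose flat steel cover, 166 x 254 x 3 mm (x, y, z), about 0.5 kg, flat on the rails. Origin: centre of its underside; axes parallel to the box's. It slides along the box's y; in the box's frame its origin is at y = -123 mm when closed (it starts up to 25 mm from there) and +123 mm when fully open against the end wall. About 2 to 5 N slide it.
- cover_lip (a point): Middle of the upright finger lip on the cover: a steel flange 120 mm long (x), 5 mm thick (y), rising 16 mm above the cover's upper face. The point is 97 mm towards negative y from the cover's centre, 8 mm above its upper face.
- handle_marked (a joint): Angle of the marked valve handle (with a round brass disc, 38 mm across, on its hub), rad: 0 = open, along its pipe, pointing to the box's negative x; 1.571 = shut against its stop, pointing to the box's positive y (clockwise from above). Starts at 0 to 0.25 and stays where it is left; friction 0.3 N m (6 N at 50 mm from the hub).
- handle_marked_hub (a point): Point on the marked handle's turning axis, 78 mm above the bench. Its axes turn with the handle, which extends 73 mm along its own negative x; from 28 to 73 mm it is a black grip sleeve 16 mm wide, 73 to 82 mm above the bench. The disc tops out at 87 mm. The two hubs are at x = 30, y = -186 or -86 mm in the box's frame; either may be the marked one.
- handle_marked_tip (a point): Outer end of the marked handle, on its centre line, 73 mm from the hub point.
- handle_plain (a joint): Angle of the other valve handle, the same lever without a disc (only a nut on its hub); 0 = open, 1.571 = shut, turning the same way. Starts at 0 to 0.1, to be left so.
- handle_plain_hub (a point): Point on the turning axis of the plain handle, placed as for the marked one.
- handle_plain_tip (a point): Outer end of the plain handle, 73 mm from its hub point.
- beaker: Loose empty glass beaker, 52 mm across, 70 mm high, on the bench off the negative-y end of the box. Origin: centre of its foot.
- slide_box: Loose closed wooden box for microscope slides, 85 x 165 x 33 mm (x, y, z), on the bench on the box's negative-x side. Origin: centre of its underside.
- reagent_jar: Loose amber reagent jar with a black cap, 60 mm across, 120 mm high, on the bench on the box's positive-x side. Origin: centre of its foot.

How it is judged:
By the outcome, as a careful person would: the job done as asked, in the order asked, and still so for the second after the job is handed in, with the robot touching nothing.
It also fails if it takes over 58 s, if anything falls off the work surface, if the arm or the gripper's body presses on something with over 40 N, if the wrist force passes 120 N, or if a joint passes its speed limit or range.

ROBOT

A 6-joint arm with a two-finger parallel gripper is mounted at the origin on the work surface. World frame = base frame: x ahead of the robot, y to its left, z up, the work surface at z = 0. Lengths are in m, angles in rad, forces in N, time in s.
With the tool pointing down it reaches from about 0.275 to 0.725 m from the base axis. Payload 5.6 kg.
Tool frame: the origin (TCP) lies at the very end of the fingers, on their centre line; the grasp point (between the pads) lies env.grasp_offset behind it (env.grasp_offset is the distance from the TCP to the grasp point, in m); z points along the fingers, y is the direction in which the jaws open and shut (so a half turn about z gives the same grasp; the last joint's range is limited). The gripper opens to 85 mm and grips with 20 to 120 N. Pads are 22 mm wide; open, the fingers measure 114 mm over their backs; the gripper's body (76 mm by 85 mm) begins 54 mm behind the grasp point. The pads swing forward as they close: fully open they stand 13 mm farther back than shut.
Start: joints at [-0.981, 0.255, 0.108, 0, -1.424, -0.285], TCP at [0.165, -0.525, 0.231] pointing down, gripper open.
Joint ranges: [-2.95, 2.95], [-1.21, 1.97], [-1.09, 1.5], [-2.87, 1.71], [-2.94, -0.07], [-3.05, 3.05]. Speed limits (rad/s): [2.57, 2.57, 3.14, 3.14, 3.14, 3.14].

INTERFACE

Orientations are given as a unit quaternion [w, x, y, z].
In Python, from plant import env gives the robot as it stands.
- The arm moves only by the tool move_arm, never from a script. Its argument "series" is a list of rows, each an object of numbers: "tx", "ty", "tz": the shift along the tool's x, y, z in cm; "rx", "ry", "rz": the turn, a rotation vector about the tool's x, y, z in rad. In form: [{"tx": .., "ty": .., "tz": .., "rx": .., "ry": .., "rz": ..}, ...]. A call has 1 to 10 rows; each row is the pose to reach, as a shift and turn from the pose commanded when the call began, along the tool's axes at that moment; what a row does not reach only later rows make up. A row lasts 1/8 s, in which the tool goes at most 62.5 mm and 10.7 degrees, less where a joint would pass 70% of its speed; a pose out of reach is approached as far as the arm can. A call with a gripper value outside its range is refused whole. "claw" is the finger opening in cm, from 0 to 8.54, set as the call begins (left out, the last holds). The fingers move at their own pace and stop on an object; "grip_force" is the grip in N (left out, the last holds). Time passes only in rows, so rows that repeat a pose let the fingers close. It gives the time, the measured TCP pose, the force and the opening at its end, in the units of the state.
- env.state(): the state, without advancing time (a new reading comes with each control period).
- env.capture(name): name is "side" or "top" or "wrist"; returns a dict with "img" (480x640x3 uint8, red, green, blue), "fx", "fy", "cx", "cy" (pixels), "rvec" (rotation vector, rad) and "tvec" (3), from world to camera coordinates, as OpenCV has them; the wrist camera has in their place "mount" (4x4, takes a point from camera to tool coordinates, whose origin is the TCP and whose axes are the flange's). Camera axes: x right, y down, z forward; pixel columns grow to the right and rows downward; lengths in m; the calibration is good to about 2 mm. A picture is of the moment at which its call begins: read the wrist's pose just before it. There is no depth.
- env.hand_in(): hands the job in, once; it reports no verdict.
The state is a dict: "time_s": time; "joint_pos": joint angles; "joint_vel": joint speeds; "tau": joint torques, N m; "position": TCP position; "eef_rot": TCP orientation; "contact_force": force on the tool from outside, world axes, zero at the start; "moment": the same for the moment, N m; "finger_gap": finger opening in m.
Only numpy, scipy, OpenCV 4.12 (cv2) and the standard library are available. Lean on these libraries where they do the work, as an engineer would, in place of code of your own. Each camera call takes 0.05 s, during which the arm holds its last target. There are 200 camera calls.

## Working session

There is one attempt and no reset: what is moved stays moved. The work goes in short steps, Python scripts to look and compute and a tool call to move; the robot and the scene stay as the last step left them, time stands still between calls to the robot, and variables do not carry over. Pictures are saved under pics/ and viewed, about 8 in all and at most 12, crops included, and the job is handed in when it is done.

Besides the shell and the picture viewer there is one more tool, called as name(argument=value, ...), one argument or row to a line, values as JSON. move_arm: Moves the arm, as the interface text tells. Its arguments: {"type":"object","properties":{"series":{"type":"array","items":{"type":"object","properties":{"tx":{"type":"number"},"ty":{"type":"number"},"tz":{"type":"number"},"rx":{"type":"number"},"ry":{"type":"number"},"rz":{"type":"number"}}}},"claw":{"type":"number"},"grip_force":{"type":"number"}},"required":["series"]}

```bash
mkdir -p pics
cat > h.py <<'E'
import numpy as np,cv2,sys
from scipy.spatial.transform import Rotation as R
from plant import env
def snap(n,f):
    c=env.capture(n); cv2.imwrite('pics/'+f,c['img'][:,:,::-1]); np.save('pics/'+f+'.npy',{k:v for k,v in c.items() if k!='img'},allow_pickle=True); return c
def ray(c,u,v,z):
    Rm=cv2.Rodrigues(np.array(c['rvec'],float))[0];t=np.array(c['tvec'],float).ravel()
    o=-Rm.T@t; d=Rm.T@np.array([(u-c['cx'])/c['fx'],(v-c['cy'])/c['fy'],1]); return o+d*(z-o[2])/d[2]
def proj(c,P):
    K=np.array([[c['fx'],0,c['cx']],[0,c['fy'],c['cy']],[0,0,1.]])
    return cv2.projectPoints(np.atleast_2d(np.array(P,float)),np.array(c['rvec'],float),np.array(c['tvec'],float),K,None)[0][:,0]
def load(f): return np.load('pics/'+f+'.npy',allow_pickle=True).item()
E
python3 - <<'E'
from h import *
s=env.state();print(s['position'],s['eef_rot'],env.grasp_offset,s['time_s'])
c=snap('top','t1.png');print({k:v for k,v in c.items() if k!='img'})
c=snap('side','s1.png');print({k:v for k,v in c.items() if k!='img'})
E
```

```text
[ 0.16494713 -0.52414419  0.23037165] [-1.93378626e-04 -1.51769986e-01  9.88415347e-01  9.67296973e-04] 0.0187 0.0
{'fx': 621.1429699335754, 'fy': 621.1429699335754, 'cx': 315.3287946626392, 'cy': 233.93991746264035, 'rvec': array([ 2.16240449, -2.11350789,  0.17890421]), 'tvec': array([-0.05199652,  0.56055047,  1.37895593])}
{'fx': 545.0852111206457, 'fy': 545.0852111206457, 'cx': 319.9125114198087, 'cy': 240.8386554749674, 'rvec': array([ 2.1673538 , -0.10287544,  0.07200074]), 'tvec': array([-0.54972564,  0.08383625,  1.11465848])}
```

View pics/t1.png

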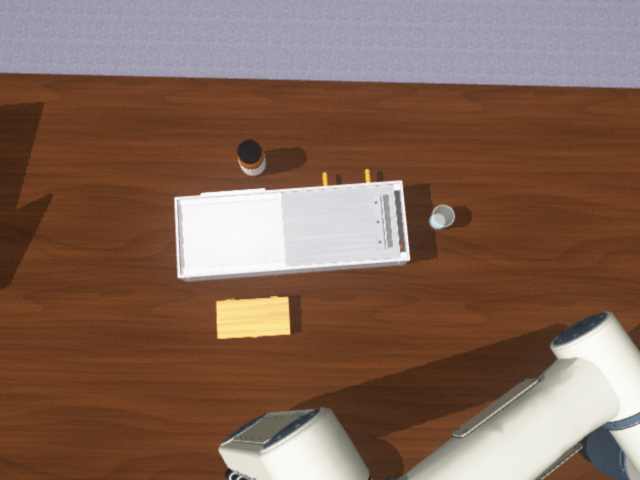

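View pics/s1.png

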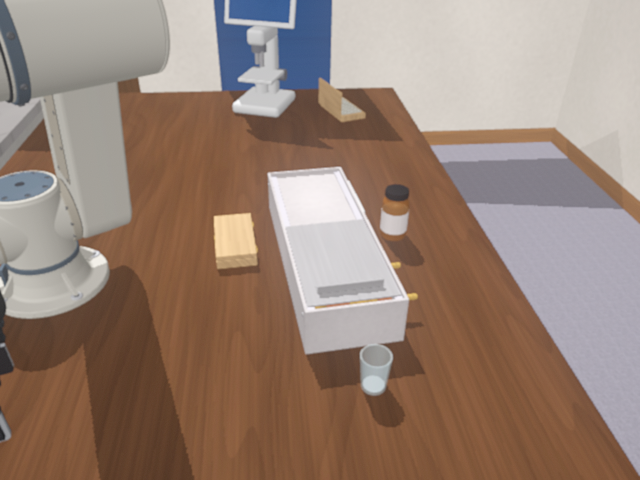

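Run:
```python
from h import *
c=load('t1.png');s=load('s1.png')
for p in [(175,197),(402,181),(409,260),(180,275)]: print('top',ray(c,*p,.097))
for p in [(268,173),(341,169),(403,298),(304,312)]: print('side',ray(s,*p,.097))
for p in [(283,193),(286,267)]: print('edge',ray(c,*p,.093))
for p in [(384,194),(388,249)]: print('lip',ray(c,*p,.109))
print('lip side',ray(s,318,294,.109),ray(s,383,287,.109))
for a in ['t1','s1']:
    i=cv2.imread(f'pics/{a}.png')
    r=i[165:285,165:465] if a=='t1' else i[160:400,200:440]
    cv2.imwrite(f'pics/{a}c.png',cv2.resize(r,None,fx=2.6 if a=='t1' else 2.5,fy=2.6 if a=='t1' else 2.5,interpolation=cv2.INTER_CUBIC))
```

```text
top [0.62933783 0.27561332 0.097     ]
top [ 0.67809414 -0.2308074   0.097     ]
top [ 0.49997159 -0.24615101  0.097     ]
top [0.45542252 0.25441661 0.097     ]
side [0.45202809 0.26061027 0.097     ]
side [0.63074411 0.26823489 0.097     ]
side [ 0.67207198 -0.22434014  0.097     ]
side [ 0.49985097 -0.24525671  0.097     ]
edge [0.64511028 0.03543931 0.093     ]
edge [0.47873854 0.02371106 0.093     ]
lip [ 0.64444094 -0.18916734  0.109     ]
lip [ 0.52159401 -0.1984534   0.109     ]
lip side [ 0.52601042 -0.21540907  0.109     ] [ 0.63977821 -0.2063987   0.109     ]
```

View pics/t1c.png

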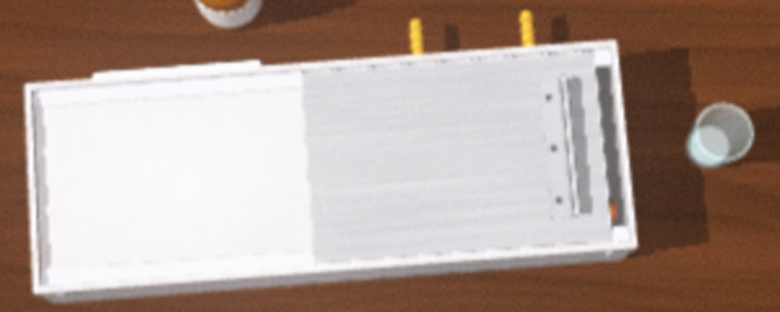

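```bash
cat >> h.py <<'E'
B=np.array([.565,.0125]);PSI=.091
ex=np.array([np.cos(PSI),np.sin(PSI)]);ey=np.array([-ex[1],ex[0]])
def w(x,y,z): return np.r_[B+x*ex+y*ey,z]
def plan(*pts):
    s=env.state();p=np.array(s['position']);q=s['eef_rot'];r=R.from_quat([q[1],q[2],q[3],q[0]])
    rt=R.from_matrix(np.c_[np.r_[-ey[::-1]*[1,-1]*0-ex,0],np.r_[ey,0],[0,0,-1]])
    print('boxpose',np.round([(p[:2]-B)@ex,(p[:2]-B)@ey,p[2]],4),'F',np.round(s['contact_force'],1),'t',s['time_s'],'gap',s['finger_gap'])
    for x in pts: print('t(cm)',np.round(r.inv().apply(w(*x)-p)*100,2),'r',np.round((r.inv()*rt).as_rotvec(),3))
E
python3 - <<'E'
from h import *
plan((0,-.232,.16))
c=load('t1.png');print('beaker',ray(c,440,219,.03),'jar',ray(c,249,150,.12))
E
```

```text
boxpose [-0.4471 -0.4982  0.2305] F [ 0.8 -0.3 -0.3] t 0.1 gap 0.08509154579091432
t(cm) [-49.34  16.51   7.07] r [ 0.002 -0.     0.214]
beaker [ 0.60630489 -0.32906189  0.03      ] jar [0.73487566 0.11251106 0.12      ]
```

move_arm(
  series=[
    {"tx":-5,"ty":1.7,"tz":0.7,"rz":0.05},
    {"tx":-10,"ty":3.4,"tz":1.4,"rz":0.1},
    {"tx":-16,"ty":5.3,"tz":2.2,"rz":0.15},
    {"tx":-22,"ty":7.3,"tz":3,"rz":0.2},
    {"tx":-28,"ty":9.3,"tz":4,"rz":0.214},
    {"tx":-34,"ty":11.3,"tz":5,"rz":0.214},
    {"tx":-40,"ty":13.3,"tz":6,"rz":0.214},
    {"tx":-45,"ty":15,"tz":7,"rz":0.214},
    {"tx":-49.3,"ty":16.5,"tz":7,"rz":0.214},
    {"tx":-49.3,"ty":16.5,"tz":7,"rz":0.214},
  ],
  claw=0,
)

```text
$.series[0]: bad value
```

Run:
```python
from h import *
plan((0,-.232,.16),(0,-.232,.099))
snap('side','s2.png')
```

```text
boxpose [-0.4471 -0.4982  0.2305] F [ 0.8 -0.3 -0.3] t 0.1 gap 0.08509154579091432
t(cm) [-49.34  16.51   7.07] r [ 0.002 -0.     0.214]
t(cm) [-49.34  16.5   13.17] r [ 0.002 -0.     0.214]
```

View pics/s2.png

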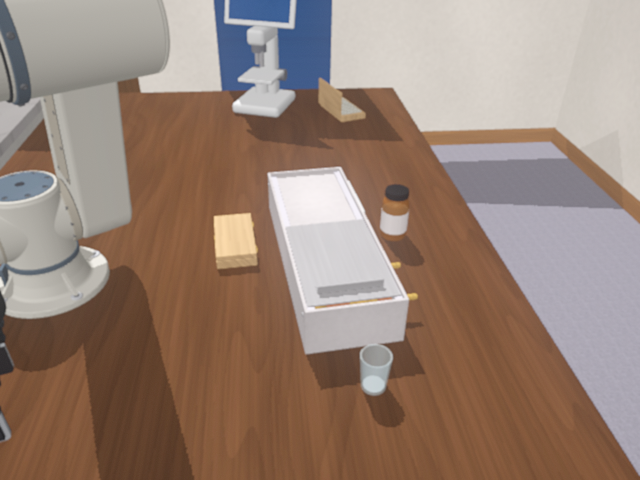

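The move was refused, so the picture is unchanged (arm still away from the box). I'll give all six keys.

move_arm(
  series=[
    {"tx":-5,"ty":1.7,"tz":0.7,"rx":0,"ry":0,"rz":0.05},
    {"tx":-10,"ty":3.4,"tz":1.4,"rx":0,"ry":0,"rz":0.1},
    {"tx":-16,"ty":5.3,"tz":2.2,"rx":0,"ry":0,"rz":0.15},
    {"tx":-22,"ty":7.3,"tz":3,"rx":0,"ry":0,"rz":0.2},
    {"tx":-28,"ty":9.3,"tz":4,"rx":0,"ry":0,"rz":0.214},
    {"tx":-34,"ty":11.3,"tz":5,"rx":0,"ry":0,"rz":0.214},
    {"tx":-40,"ty":13.3,"tz":6,"rx":0,"ry":0,"rz":0.214},
    {"tx":-45,"ty":15,"tz":7,"rx":0,"ry":0,"rz":0.214},
    {"tx":-49.3,"ty":16.5,"tz":7,"rx":0,"ry":0,"rz":0.214},
    {"tx":-49.3,"ty":16.5,"tz":7,"rx":0,"ry":0,"rz":0.214},
  ],
  claw=0,
)

```text
time_s: 1.4
position: [0.5875, -0.2169, 0.1596]
eef_rot: [-0.001, -0.047, 0.999, 0.0]
contact_force: [-1.2, -0.3, 0.4]
finger_gap: -0.0004
```

Run:
```python
from h import *
plan((0,-.232,.16),(0,-.232,.099))
snap('side','s3.png')
```

```text
boxpose [ 0.0016 -0.2305  0.1596] F [-1.2 -0.3  0.4] t 1.4 gap -0.00040119210596376974
t(cm) [ 0.16 -0.15 -0.04] r [ 0.001 -0.002  0.003]
t(cm) [ 0.15 -0.15  6.06] r [ 0.001 -0.002  0.003]
```

move_arm(
  series=[
    {"tx":0,"ty":-0.4,"tz":2.5,"rx":0,"ry":0,"rz":0},
    {"tx":0,"ty":-0.4,"tz":4.5,"rx":0,"ry":0,"rz":0},
    {"tx":0,"ty":-0.4,"tz":5.3,"rx":0,"ry":0,"rz":0},
    {"tx":0,"ty":-0.4,"tz":5.9,"rx":0,"ry":0,"rz":0},
    {"tx":0,"ty":-0.4,"tz":5.9,"rx":0,"ry":0,"rz":0},
  ],
)

```text
time_s: 2.08
position: [0.5861, -0.2235, 0.1026]
eef_rot: [0.0, -0.045, 0.999, -0.0]
contact_force: [0.3, 0.3, 0.8]
finger_gap: 0.0001
```

Run:
```python
from h import *
plan((0,-.20,.100))
snap('side','s4.png')
i=cv2.imread('pics/s4.png')[160:400,220:460];cv2.imwrite('pics/s4c.png',cv2.resize(i,None,fx=2.5,fy=2.5,interpolation=cv2.INTER_CUBIC))
```

```text
boxpose [-0.0004 -0.237   0.1026] F [0.3 0.3 0.8] t 2.075 gap 6.781500753971694e-05
t(cm) [-0.04  3.7   0.26] r [-0.  0. -0.]
```

View pics/s4c.png

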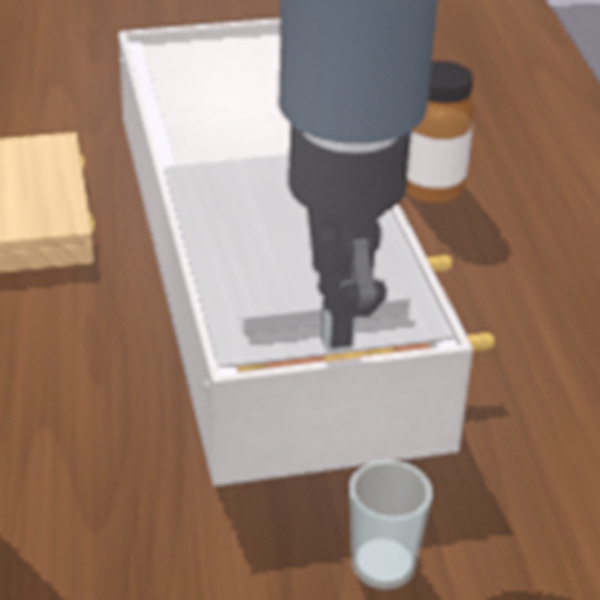

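move_arm(
  series=[
    {"tx":0,"ty":0.3,"tz":0.3,"rx":0,"ry":0,"rz":0},
    {"tx":0,"ty":0.8,"tz":0.3,"rx":0,"ry":0,"rz":0},
    {"tx":0,"ty":1.4,"tz":0.3,"rx":0,"ry":0,"rz":0},
    {"tx":0,"ty":2.2,"tz":0.3,"rx":0,"ry":0,"rz":0},
    {"tx":0,"ty":3.4,"tz":0.3,"rx":0,"ry":0,"rz":0},
    {"tx":0,"ty":4.8,"tz":0.3,"rx":0,"ry":0,"rz":0},
    {"tx":0,"ty":6.3,"tz":0.3,"rx":0,"ry":0,"rz":0},
    {"tx":0,"ty":7.8,"tz":0.3,"rx":0,"ry":0,"rz":0},
    {"tx":0,"ty":9.3,"tz":0.3,"rx":0,"ry":0,"rz":0},
    {"tx":0,"ty":10.5,"tz":0.3,"rx":0,"ry":0,"rz":0},
  ],
)

```text
time_s: 3.38
position: [0.5766, -0.1177, 0.0994]
eef_rot: [0.0, -0.046, 0.999, -0.0]
contact_force: [1.6, -3.7, 0.1]
finger_gap: 0.0005
```

Run:
```python
from h import *
plan((0,.0,.0995),(0,.009,.0995))
```

```text
boxpose [-0.0003 -0.1307  0.0994] F [ 1.6 -3.7  0.1] t 3.375 gap 0.00046671098399094386
t(cm) [-4.000e-02  1.307e+01 -1.000e-02] r [-0.  0.  0.]
t(cm) [-4.000e-02  1.397e+01 -1.000e-02] r [-0.  0.  0.]
```

Pushing with 3.7 N, as expected. Continue to just short of the end.

move_arm(
  series=[
    {"tx":0,"ty":1.2,"tz":0,"rx":0,"ry":0,"rz":0},
    {"tx":0,"ty":2.7,"tz":0,"rx":0,"ry":0,"rz":0},
    {"tx":0,"ty":4.2,"tz":0,"rx":0,"ry":0,"rz":0},
    {"tx":0,"ty":5.7,"tz":0,"rx":0,"ry":0,"rz":0},
    {"tx":0,"ty":7.2,"tz":0,"rx":0,"ry":0,"rz":0},
    {"tx":0,"ty":8.7,"tz":0,"rx":0,"ry":0,"rz":0},
    {"tx":0,"ty":10.2,"tz":0,"rx":0,"ry":0,"rz":0},
    {"tx":0,"ty":11.5,"tz":0,"rx":0,"ry":0,"rz":0},
    {"tx":0,"ty":12.4,"tz":0,"rx":0,"ry":0,"rz":0},
    {"tx":0,"ty":12.8,"tz":0,"rx":0,"ry":0,"rz":0},
  ],
)

```text
time_s: 4.62
position: [0.565, 0.0093, 0.0993]
eef_rot: [-0.0, -0.046, 0.999, -0.0]
contact_force: [0.4, -5.2, 1.3]
finger_gap: 0.0002
```

move_arm(
  series=[
    {"tx":0,"ty":0.3,"tz":0,"rx":0,"ry":0,"rz":0},
    {"tx":0,"ty":0.5,"tz":0,"rx":0,"ry":0,"rz":0},
    {"tx":0,"ty":0.7,"tz":0,"rx":0,"ry":0,"rz":0},
  ],
)

```text
time_s: 5.0
position: [0.5644, 0.0156, 0.0993]
eef_rot: [-0.0, -0.045, 0.999, -0.0]
contact_force: [0.1, -5.0, 2.1]
finger_gap: 0.0002
```

Run:
```python
from h import *
plan((0,.009,.0995))
```

```text
boxpose [-0.0003  0.0031  0.0993] F [ 0.1 -5.   2.1] t 5.0 gap 0.0001717413455147432
t(cm) [-0.03  0.59 -0.02] r [-0.    -0.    -0.001]
```

Small steps to the stop.

move_arm(
  series=[
    {"tx":0,"ty":0.2,"tz":0,"rx":0,"ry":0,"rz":0},
    {"tx":0,"ty":0.4,"tz":0,"rx":0,"ry":0,"rz":0},
  ],
)

```text
time_s: 5.25
position: [0.5641, 0.0197, 0.0993]
eef_rot: [0.0, -0.045, 0.999, -0.0]
contact_force: [0.3, -4.6, 2.1]
finger_gap: -0.0002
```

move_arm(
  series=[
    {"tx":0,"ty":0.15,"tz":0,"rx":0,"ry":0,"rz":0},
    {"tx":0,"ty":0.3,"tz":0,"rx":0,"ry":0,"rz":0},
  ],
)

```text
time_s: 5.5
position: [0.5638, 0.0228, 0.0993]
eef_rot: [-0.0, -0.045, 0.999, -0.0]
contact_force: [0.5, -3.6, 1.3]
finger_gap: 0.0
```

move_arm(
  series=[
    {"tx":0,"ty":0.15,"tz":0,"rx":0,"ry":0,"rz":0},
    {"tx":0,"ty":0.3,"tz":0,"rx":0,"ry":0,"rz":0},
  ],
)

```text
time_s: 5.75
position: [0.5635, 0.0258, 0.0993]
eef_rot: [-0.0, -0.045, 0.999, -0.0]
contact_force: [0.3, -5.8, 1.4]
finger_gap: 0.0003
```

move_arm(
  series=[
    {"tx":0,"ty":0.15,"tz":0,"rx":0,"ry":0,"rz":0},
    {"tx":0,"ty":0.3,"tz":0,"rx":0,"ry":0,"rz":0},
  ],
)

```text
time_s: 6.0
position: [0.5633, 0.0267, 0.0994]
eef_rot: [-0.0, -0.046, 0.999, -0.002]
contact_force: [3.0, -14.4, 0.4]
finger_gap: -0.0003
```

Force rose to 14 N with motion stopped: at the end wall. Back off and look with the wrist camera.

move_arm(
  series=[
    {"tx":0,"ty":-0.6,"tz":0,"rx":0,"ry":0,"rz":0},
    {"tx":0,"ty":-3,"tz":0,"rx":0,"ry":0,"rz":0},
    {"tx":0,"ty":-5,"tz":-4,"rx":0,"ry":0,"rz":0},
    {"tx":0,"ty":-8,"tz":-8,"rx":0,"ry":0,"rz":0},
    {"tx":0,"ty":-11,"tz":-12,"rx":0,"ry":0,"rz":0},
    {"tx":0,"ty":-14,"tz":-15,"rx":0,"ry":0,"rz":0},
    {"tx":0,"ty":-14,"tz":-15,"rx":0,"ry":0,"rz":0},
    {"tx":0,"ty":-14,"tz":-15,"rx":0,"ry":0,"rz":0},
  ],
)

```text
time_s: 7.0
position: [0.5758, -0.1096, 0.2481]
eef_rot: [-0.0, -0.046, 0.999, 0.001]
contact_force: [-0.6, 0.7, -0.8]
finger_gap: -0.0
```

Run:
```python
from h import *
plan((0,-.12,.25))
s=env.state();c=env.capture('wrist')
p=np.array(s['position']);q=s['eef_rot'];T=np.eye(4);T[:3,:3]=R.from_quat([q[1],q[2],q[3],q[0]]).as_matrix();T[:3,3]=p
M=np.linalg.inv(T@np.array(c['mount']))
c['rvec']=cv2.Rodrigues(M[:3,:3])[0].ravel();c['tvec']=M[:3,3]
cv2.imwrite('pics/w1.png',c['img'][:,:,::-1]);np.save('pics/w1.png.npy',{k:v for k,v in c.items() if k!='img'},allow_pickle=True)
for n,P in dict(hubA=(.03,-.186,.087),hubB=(.03,-.086,.087),c1=(-.09,-.255,.097),c2=(.09,-.255,.097),lip=(0,.026,.109)).items(): print(n,proj(c,w(*P)))
```

```text
boxpose [-0.0004 -0.1225  0.2481] F [-0.6  0.7 -0.8] t 7.0 gap -3.438757295085591e-05
t(cm) [-0.04  0.25 -0.19] r [ 0.002 -0.001  0.   ]
hubA [[250.10825474 252.99816567]]
hubB [[354.65953554 252.96771725]]
c1 [[155.35630315 118.81551996]]
c2 [[181.33155931 314.22628389]]
lip [[487.67254035 228.55045932]]
```

View pics/w1.png

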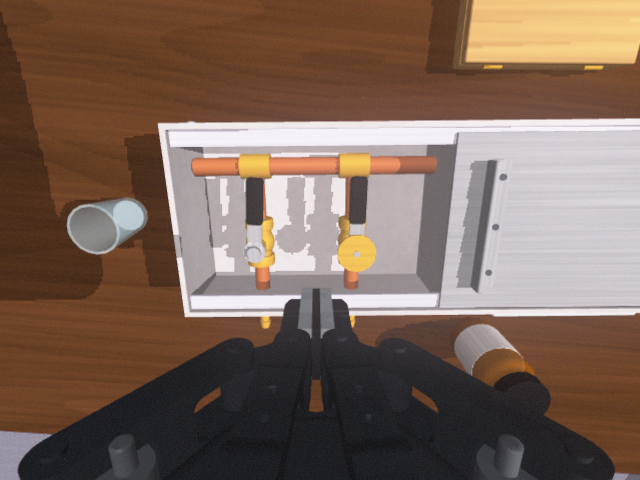

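Marked handle (disc at px 356,253) is at y = -86; plain at (255,252). Bay is uncovered, lip at (495,228). Box lies ~3.5 mm further +y than my estimate; correcting.

```bash
cat >> h.py <<'E'
B=B+.0035*ey
def arc(th,r=.05,over=0):
    u=np.array([-np.cos(th),np.sin(th)]);n=np.array([np.sin(th),np.cos(th)])
    return np.array([.03,-.086])+r*u-(.008+.011*abs(n[0])+.013*abs(n[1])-over)*n
E
python3 - <<'E'
from h import *
plan((-.02,-.120,.1),(-.02,-.120,.068))
s=np.array([-.02,-.120])
for t in np.linspace(0,1.6,11):
    d=(arc(t)-s)*100; print(round(t,2),'tx',round(-d[0],2),'ty',round(d[1],2))
E
```

```text
boxpose [-0.0005 -0.1259  0.2478] F [-1.  -0.9 -0.1] t 7.05 gap 0.00014999967830355167
t(cm) [ 1.92  0.57 14.79] r [ 0.002 -0.002  0.001]
t(cm) [ 1.91  0.56 17.99] r [ 0.002 -0.002  0.001]
0.0 tx 0.0 ty 1.3
0.16 tx 0.3 ty 1.97
0.32 tx 0.49 ty 2.71
0.48 tx 0.57 ty 3.53
0.64 tx 0.5 ty 4.38
0.8 tx 0.27 ty 5.25
0.96 tx -0.13 ty 6.09
1.12 tx -0.7 ty 6.87
1.28 tx -1.43 ty 7.55
1.44 tx -2.31 ty 8.09
1.6 tx -3.21 ty 8.45
```

move_arm(
  series=[
    {"tx":1,"ty":0.4,"tz":5,"rx":0,"ry":0,"rz":0},
    {"tx":1.9,"ty":0.5,"tz":9,"rx":0,"ry":0,"rz":0},
    {"tx":1.9,"ty":0.5,"tz":13,"rx":0,"ry":0,"rz":0},
    {"tx":1.9,"ty":0.5,"tz":16,"rx":0,"ry":0,"rz":0},
    {"tx":1.9,"ty":0.5,"tz":17.5,"rx":0,"ry":0,"rz":0},
    {"tx":1.9,"ty":0.5,"tz":17.9,"rx":0,"ry":0,"rz":0},
    {"tx":1.9,"ty":0.5,"tz":17.9,"rx":0,"ry":0,"rz":0},
  ],
)

```text
time_s: 7.92
position: [0.5572, -0.1073, 0.071]
eef_rot: [0.001, -0.046, 0.999, -0.0]
contact_force: [-0.2, -0.4, -0.3]
finger_gap: 0.0002
```

Run:
```python
from h import *
plan((-.02,-.120,.068))
```

```text
boxpose [-0.0187 -0.1221  0.071 ] F [-0.2 -0.4 -0.3] t 7.925 gap 0.0001614797624213175
t(cm) [0.13 0.21 0.3 ] r [-0.     0.001  0.   ]
```

move_arm(
  series=[
    {"tx":0.1,"ty":0.6,"tz":0.3,"rx":0,"ry":0,"rz":0},
    {"tx":0.1,"ty":1.4,"tz":0.3,"rx":0,"ry":0,"rz":0},
    {"tx":0.4,"ty":2.2,"tz":0.3,"rx":0,"ry":0,"rz":0},
    {"tx":0.6,"ty":2.9,"tz":0.3,"rx":0,"ry":0,"rz":0},
    {"tx":0.7,"ty":3.7,"tz":0.3,"rx":0,"ry":0,"rz":0},
    {"tx":0.6,"ty":4.6,"tz":0.3,"rx":0,"ry":0,"rz":0},
  ],
)

```text
time_s: 8.68
position: [0.547, -0.0634, 0.0683]
eef_rot: [0.001, -0.046, 0.999, -0.001]
contact_force: [0.9, -7.0, 0.4]
finger_gap: -0.0003
```

Run:
```python
from h import *
plan(*[(*arc(t),.068) for t in (.64,.8,.96,1.12,1.28,1.44,1.6)])
```

```text
boxpose [-0.0248 -0.0775  0.0683] F [ 0.9 -7.   0.4] t 8.675 gap -0.0002716962002674207
t(cm) [0.02 0.13 0.03] r [-0.003  0.001  0.   ]
t(cm) [-0.21  0.99  0.03] r [-0.003  0.001  0.   ]
t(cm) [-0.61  1.84  0.02] r [-0.003  0.001  0.   ]
t(cm) [-1.18  2.62  0.02] r [-0.003  0.001  0.   ]
t(cm) [-1.91  3.3   0.02] r [-0.003  0.001  0.   ]
t(cm) [-2.79  3.83  0.02] r [-0.003  0.001  0.   ]
t(cm) [-3.69  4.2   0.02] r [-0.003  0.001  0.   ]
```

move_arm(
  series=[
    {"tx":-0.1,"ty":0.6,"tz":0,"rx":0,"ry":0,"rz":0},
    {"tx":-0.3,"ty":1.1,"tz":0,"rx":0,"ry":0,"rz":0},
    {"tx":-0.7,"ty":1.8,"tz":0,"rx":0,"ry":0,"rz":0},
    {"tx":-1.2,"ty":2.6,"tz":0,"rx":0,"ry":0,"rz":0},
    {"tx":-1.9,"ty":3.3,"tz":0,"rx":0,"ry":0,"rz":0},
    {"tx":-2.6,"ty":3.7,"tz":0,"rx":0,"ry":0,"rz":0},
    {"tx":-3.1,"ty":4,"tz":0,"rx":0,"ry":0,"rz":0},
  ],
)

```text
time_s: 9.55
position: [0.5714, -0.0205, 0.0668]
eef_rot: [-0.003, -0.045, 0.999, -0.001]
contact_force: [-4.4, -5.6, -0.4]
finger_gap: 0.0001
```

Run:
```python
from h import *
plan((*arc(1.571),.068))
```

```text
boxpose [ 0.0034 -0.037   0.0668] F [-4.4 -5.6 -0.4] t 9.55 gap 0.00013294231696962003
t(cm) [-0.76  0.1  -0.13] r [-0.002 -0.005 -0.   ]
```

move_arm(
  series=[
    {"tx":-0.3,"ty":0,"tz":0,"rx":0,"ry":0,"rz":0},
    {"tx":-0.5,"ty":0,"tz":0,"rx":0,"ry":0,"rz":0},
    {"tx":-0.5,"ty":0,"tz":0,"rx":0,"ry":0,"rz":0},
  ],
)

```text
time_s: 9.93
position: [0.5763, -0.019, 0.0667]
eef_rot: [-0.002, -0.045, 0.999, -0.0]
contact_force: [-5.0, -0.2, 1.1]
finger_gap: -0.0006
```

move_arm(
  series=[
    {"tx":-0.15,"ty":0,"tz":0,"rx":0,"ry":0,"rz":0},
    {"tx":-0.3,"ty":0,"tz":0,"rx":0,"ry":0,"rz":0},
  ],
)

```text
time_s: 10.18
position: [0.5787, -0.0184, 0.0665]
eef_rot: [-0.003, -0.045, 0.999, 0.0]
contact_force: [-8.8, 1.1, 3.9]
finger_gap: 0.0
```

move_arm(
  series=[
    {"tx":-0.15,"ty":0,"tz":0,"rx":0,"ry":0,"rz":0},
    {"tx":-0.3,"ty":0,"tz":0,"rx":0,"ry":0,"rz":0},
  ],
)

```text
time_s: 10.42
position: [0.5789, -0.0184, 0.0664]
eef_rot: [-0.006, -0.045, 0.999, 0.0]
contact_force: [-18.4, 2.1, 10.5]
finger_gap: 0.0001
```

move_arm(
  series=[
    {"tx":-0.15,"ty":0,"tz":0,"rx":0,"ry":0,"rz":0},
    {"tx":-0.15,"ty":0,"tz":0,"rx":0,"ry":0,"rz":0},
  ],
)

```text
time_s: 10.68
position: [0.579, -0.0184, 0.0664]
eef_rot: [-0.007, -0.045, 0.999, 0.0]
contact_force: [-20.0, 2.3, 12.4]
finger_gap: 0.0002
```

At the stop (force up, no motion). Back off in −x, then rise and look.

move_arm(
  series=[
    {"tx":0.5,"ty":0,"tz":0,"rx":0,"ry":0,"rz":0},
    {"tx":1.5,"ty":-0.3,"tz":0,"rx":0,"ry":0,"rz":0},
    {"tx":2.5,"ty":-1,"tz":0,"rx":0,"ry":0,"rz":0},
    {"tx":2.5,"ty":-2,"tz":-3,"rx":0,"ry":0,"rz":0},
    {"tx":2.5,"ty":-4,"tz":-8,"rx":0,"ry":0,"rz":0},
    {"tx":2.5,"ty":-6,"tz":-13,"rx":0,"ry":0,"rz":0},
    {"tx":2.5,"ty":-8,"tz":-18,"rx":0,"ry":0,"rz":0},
    {"tx":2.5,"ty":-8,"tz":-20,"rx":0,"ry":0,"rz":0},
    {"tx":2.5,"ty":-8,"tz":-20,"rx":0,"ry":0,"rz":0},
    {"tx":2.5,"ty":-8,"tz":-20,"rx":0,"ry":0,"rz":0},
  ],
)

```text
time_s: 11.92
position: [0.5679, -0.1003, 0.2661]
eef_rot: [-0.001, -0.045, 0.999, 0.0]
contact_force: [0.3, -0.4, 0.3]
finger_gap: 0.0004
```

Run:
```python
from h import *
plan((0,-.12,.25))
s=env.state();c=env.capture('wrist')
p=np.array(s['position']);q=s['eef_rot'];T=np.eye(4);T[:3,:3]=R.from_quat([q[1],q[2],q[3],q[0]]).as_matrix();T[:3,3]=p
M=np.linalg.inv(T@np.array(c['mount']))
c['rvec']=cv2.Rodrigues(M[:3,:3])[0].ravel();c['tvec']=M[:3,3]
cv2.imwrite('pics/w2.png',c['img'][:,:,::-1]);np.save('pics/w2.png.npy',{k:v for k,v in c.items() if k!='img'},allow_pickle=True)
for n,P in dict(hub=(.03,-.086,.082),tipshut=(.03,-.013,.082),plainhub=(.03,-.186,.082),coveredge=(0,-.004,.093),liptop=(0,.026,.109)).items(): print(n,proj(c,w(*P)))
snap('side','s5.png')
```

```text
boxpose [-0.0074 -0.1161  0.2661] F [ 0.3 -0.4  0.3] t 11.925 gap 0.00037102532605190074
t(cm) [-0.74 -0.4   1.61] r [ 0.001 -0.002 -0.   ]
hub [[345.88318867 252.2440131 ]]
tipshut [[416.84559924 252.24062043]]
plainhub [[248.63909551 252.24866229]]
coveredge [[432.151992   226.66893544]]
liptop [[470.320352   231.01668183]]
```

View pics/w2.png

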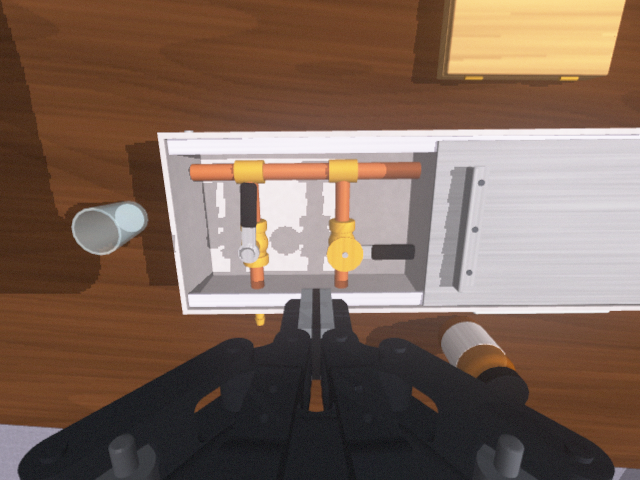

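View pics/s5.png

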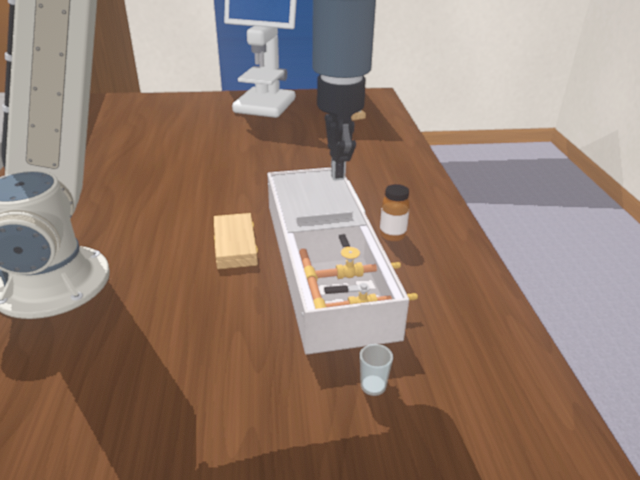

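Marked handle lies straight along +y (hub 345,254 to tip 414,252; predicted shut tip 417,252). The cover edge is at about column 430 (predicted 432). The plain handle, beaker, jar and slide box have not moved.

```bash
python3 -c "
from plant import env
print(env.hand_in())"
```

```text
the job is handed in; nothing more can be done
None
```

The cover is fully back over the deck, the marked handle is shut, and I handed the job in at about 12 s of the 58 s allowed.

- **Cover:** I pushed the lip with closed fingertips until the motion stopped at the end wall and the force rose to about 14 N. Its edge then showed within about 2 px (roughly 2 mm) of the fully open position, lying on its rails.
- **Marked handle:** It was the one at y = -86 mm. I pushed it round until it stopped against about 20 N sideways. The wrist view shows it square across its pipe, with the tip within 3 px of the predicted shut position.
- **Everything else:** The plain handle, beaker, jar and slide box look unmoved in the last pictures. The arm was clear above the box, with about zero force on it.
- **What went wrong or disagreed:** The first move call was refused because its rows lacked some keys, so nothing moved. My first estimate of the box position was about 3.5 mm off along its length, and I corrected it before pushing the handle.

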